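# Key the cutter hub onto its drive and lock it with the T-key

## Task

The hub on the spindle of the countertop cutter's motor base is riding high because its two tabs sit on the drive collar. Turn it on the spindle, without taking it off, until the tabs drop into the keyways and it is fully home. Then take the T-key from its white stand, pass its foot down through the slot in the top of the spindle until the flange rests on the spindle, give it a quarter turn so that it cannot come out, and let go; leave the cup, the bowl and the tin alone.

Things in the scene. Friction and masses are not known exactly. Their poses are not given: they have to be found in the camera images.
- drive_base: Fixed motor base: round white foot 150 mm across, 40 mm high; on it a steel collar 66 mm across, top 52 mm above the work surface, cut by two keyways 12 mm wide and 12 mm deep along this frame's +x and -x; from its middle rises an upright steel spindle 35 mm across, top at 92 mm. Origin at the centre of the underside, z up.
- spindle_top (a point): Centre of the spindle's flat top, 92 mm above the work surface. In it is a slot 29 mm long along this frame's x (the keyways' direction) and 12 mm wide along y, through a 4 mm thick top plate; below it the spindle is a round hollow 29 mm across. z points up.
- hub_mid (a point): Centre (half-way up) of the keyed hub, an aluminium ring 58 mm outside, bore 38 mm, 38 mm high, 0.25 kg, loose on the spindle; z up. It starts about 13 mm below spindle_top, tabs on the collar. With a tab over each keyway (either way round) it drops 8 mm by its weight or a light push, to 21 mm below spindle_top, its top then 2 mm below the spindle's.
- hub_tab (a point): Outer end of one of the hub's two opposite tabs, 37 mm along hub_mid's +x and 21 mm below hub_mid; the other is opposite. The tabs are 8 mm wide, stick out 8 mm beyond the ring, and reach from 8 mm below the ring's underside to 4 mm above it, so the upper 34 mm of the ring can be gripped from any side. In the keyways they have about 4 degrees of play either way.
- key_grip (a point): Centre of the T-key's upright flat black handle, 44 mm long along this frame's x, 12 mm thick along y, 28 mm high (z up). It stands on a steel flange 48 mm across, 5 mm thick, whose underside is 19 mm below this point. At the start the key hangs upright by its flange in its stand's hole and lifts straight out; 0.12 kg. Seated on the spindle, this point is 19 mm above spindle_top.
- key_bar (a point): Middle of the T-key's cross bar, 30 mm under key_grip: 24 mm long along x (in line with the handle), 8 mm wide, 8 mm high, on a 9 mm stem, with a lead-in foot 3 mm deep below. With the flange on the spindle the bar is 3 mm below the top plate and turns either way without a stop; if the hub is not home the flange lands on the hub and the key cannot be turned.
- key_stand: Fixed white plastic block 76 x 76 mm, 45 mm high, with a round hole 31 mm across through its middle, in which the T-key hangs. Origin at the centre of its underside, z up.
- steel_cup: Steel cup, 81 mm across, 99 mm high, bystander. Origin at the centre of its underside.
- small_bowl: Small white bowl, 101 mm across, 45 mm high, bystander. Origin at the centre of its underside.
- tin: Food tin, 76 mm across, 58 mm high, bystander. Origin at the centre of its underside.
Not all that is in view belongs to the job. Leave any blue look-alike of the part that bears hub_mid alone.

How it is judged (in metres and radians):
On the way, in this order (a step that is already met when the one before it is completed fails the run):
1. the hub is fully home with its tabs in the keyways (z of hub_mid in the frame of spindle_top below -0.019 m and horizontal distance between hub_mid and spindle_top below 0.004 m), for 0.2 s.
2. the T-key's cross bar has passed down through the slot, lengthwise (z of key_grip in the frame of spindle_top below 0.0235 m and horizontal distance between key_grip and spindle_top below 0.005 m and angle between the x axis of key_grip and the x axis of spindle_top, either way round below 0.6 rad), for 0.05 s.
At the end, for the whole second after the job is handed in: Hub centre 19 mm or more below the spindle's top, within 4 mm of its axis, tabs within 0.15 rad of the keyways. T-key upright (0.1 rad), handle centre under 22 mm above the spindle's top and within 5 mm of its axis, handle at least 1.2 rad from the slot's direction (all of step 1 and angle between the x axis of hub_mid and the x axis of spindle_top, either way round below 0.15 rad and z of key_grip in the frame of spindle_top below 0.022 m and horizontal distance between key_grip and spindle_top below 0.005 m and angle between the x axis of key_grip and the x axis of spindle_top, either way round above 1.2 rad and angle between key_grip's own z axis and vertical below 0.1 rad); the robot touches nothing.
It fails at once if the hub is taken off the spindle (z of hub_mid in the frame of spindle_top above 0.012 m).
It fails at once if the steel cup is disturbed (distance of steel_cup from where it was at the start of the episode above 0.03 m).
It fails at once if the bowl is disturbed (distance of small_bowl from where it was at the start of the episode above 0.03 m).
It fails at once if the tin is disturbed (distance of tin from where it was at the start of the episode above 0.03 m).
It also fails if it takes over 58 s, if anything falls off the work surface, if the arm or the gripper's body presses on something with over 40 N, if the wrist force passes 120 N, or if a joint passes its speed limit or range.

## Robot

A 6-joint arm with a two-finger parallel gripper is mounted at the origin on a cart in front of the work surface, level with it; the furniture and walls round the work are solid. World frame = base frame: x ahead of the robot, y to its left, z up, the work surface at z = 0. Lengths are in mm, angles in rad, forces in N, time in s.
With the tool pointing down it reaches from about 375 to 900 mm from the base axis. Payload 3.1 kg.
Tool frame: the origin (TCP) lies at the very end of the fingers, on their centre line; the grasp point (between the pads) lies 19 mm behind it (arm.pinch_z is the distance from the TCP to the grasp point, in mm); z points along the fingers, y is the line along which they close (so a half turn about z gives the same grasp; the last joint's range is limited). The gripper opens to 87 mm and grips with 3 to 60 N. Pads are 19 mm wide; open, the fingers measure 117 mm over their backs; the gripper's body (75 mm by 190 mm) begins 51 mm behind the grasp point.
Start: joints at [1.165, 0.527, 1.433, -0, 1.181, -0.178], TCP at [141.107, 608.839, 222.548] pointing down, gripper open.
Joint ranges: [-3.08, 3.08], [-0.75, 2.2], [0.22, 2.44], [-1.43, 4.57], [0, 2.65], [-2.85, 2.85]. Speed limits (rad/s): [2.79, 2.79, 3.14, 3.14, 3.14, 3.14].

## Interface

Orientations are given as a 3x3 rotation matrix whose columns are the frame's x, y, z axes.
In Python, from station import arm gives the robot as it stands.
- The arm moves only by the tool servo_tool, never from a script. Its argument "series" is text: rows parted by semicolons, each of 7 numbers parted by spaces: the shift along the tool's x, y, z in m, then the turn, a rotation vector about the tool's x, y, z in degrees, then the closure, from 0 (fully open) to 1 (shut). In form: tx ty tz rx ry rz grip; .... A call has exactly 8 rows; each row shifts and turns the commanded pose from where the row before left it, along the tool's axes as they then stand; what a row does not reach is not made up. A row lasts 1/8 s, in which the tool goes at most 62.5 mm and 10.7 degrees, less where a joint would pass 70% of its speed; a pose out of reach is approached as far as the arm can. A call with a gripper value outside its range is refused whole. The fingers move at their own pace and stop on an object; the grip force is fixed at half the most. Time passes only in rows, so rows that do not move let the fingers close, or fill a call up. It gives the time, the measured TCP pose, the force, the opening and the grip force at its end, in the units of the state.
- arm.sense(): the state, without advancing time (a new reading comes with each control period).
- arm.capture(name): name is "scene" or "top" or "wrist"; returns a dict with "frame" (420x560x3 uint8, red, green, blue), "z_map" (420x560 float32, mm along the optical axis (not along the pixel's ray), 0 where there is no reading), "fovy" (degrees; the focal length in pixels is half the picture's height over the tangent of half this angle, whatever the lens; pixels are square), "cx", "cy" (the principal point, pixels), "dist_coeffs" ([k1, k2, p1, p2, k3] as OpenCV has them; the pictures are not rectified), "R" (3x3) and "t" (3): a world point X has camera coordinates R X + t. Camera axes: x right, y down, z forward; pixel columns grow to the right and rows downward; lengths in mm; the calibration is good to about 2 mm. A picture is of the moment at which its call begins.
- arm.job_done(): hands the job in; it is judged then, once.
The state is a dict: "time_s": time; "joint_pos": joint angles; "qd": joint speeds; "joint_torque": joint torques, N m; "ee_pos": TCP position; "eef_rot": TCP orientation; "contact_force": force on the tool from outside, world axes, zero at the start; "wrist_torque": the same for the moment, N m; "gripper_width": opening from 0.0 (shut) to 1.0 (fully open); "grip_force": force on a finger pad.
Only numpy, scipy, OpenCV 4.12 (cv2) and the standard library are available. Lean on these libraries where they do the work, as an engineer would, in place of code of your own. Each camera call takes 0.05 s, during which the arm holds its last target. There are 200 camera calls.

## Working session

There is one attempt and no reset: what is moved stays moved. The work goes in short steps, Python scripts to look and compute and a tool call to move; the robot and the scene stay as the last step left them, time stands still between calls to the robot, and variables do not carry over. Pictures are saved under pics/ and viewed, at most 10 in all, crops included, and the job is handed in when it is done.

Besides the shell and the picture viewer there is one more tool, called after "Request:" in YAML: its name, and indented under it one key for each argument. servo_tool: Moves the arm, as the interface text tells. Its arguments: {"type":"object","properties":{"series":{"type":"string"}},"required":["series"]}

```bash
mkdir -p pics
cat > h.py <<'E'
import numpy as np, cv2
from station import arm
def K(c):
    f=c["frame"].shape[0]/2/np.tan(np.radians(c["fovy"])/2)
    return np.array([[f,0,c["cx"]],[0,f,c["cy"]],[0,0,1.]])
def ray(c,uv):
    p=cv2.undistortPoints(np.array(uv,float).reshape(-1,1,2),K(c),np.array(c["dist_coeffs"],float)).reshape(-1,2)
    d=np.c_[p,np.ones(len(p))]@np.array(c["R"]); o=-np.array(c["R"]).T@np.array(c["t"]); return o,d
def onz(c,uv,z):
    o,d=ray(c,uv); return o+d*((z-o[2])/d[:,2])[:,None]
def cloud(c):
    h,w=c["z_map"].shape; v,u=np.mgrid[:h,:w]
    o,d=ray(c,np.c_[u.ravel(),v.ravel()]); P=o+d*c["z_map"].reshape(-1,1)
    P[c["z_map"].ravel()==0]=np.nan
    return P.reshape(h,w,3)
E
python3 - <<'E'
from h import *
for n in("scene","top"):
    c=arm.capture(n); np.save(n+".npy",c,allow_pickle=True)
    cv2.imwrite(f"pics/{n}1.png",cv2.cvtColor(c["frame"],cv2.COLOR_RGB2BGR)); print(n,c["fovy"],c["cx"],c["cy"],c["dist_coeffs"],-np.array(c["R"]).T@c["t"])
print(arm.sense())
E
```

```text
scene 55.28068665844047 281.45927874995857 209.08465366560966 [-0.06571636  0.          0.          0.          0.        ] [  82.65467946 -504.2835047   649.52270215]
top 51.53129459045266 277.15372764077136 213.18961408967203 [0.00719701 0.         0.         0.         0.        ] [ 423.7713771   121.62614563 1143.73957673]
{'time_s': 0.1, 'joint_pos': array([ 1.16453377e+00,  5.28403029e-01,  1.43376813e+00, -3.96162258e-05,
        1.18140120e+00, -1.78483012e-01]), 'qd': array([ 0.00172878, -0.00127651, -0.00252942, -0.0015278 ,  0.00069439,
       -0.00062495]), 'joint_torque': array([-2.39205980e-05, -4.40988028e+01, -1.77150965e+01,  6.34813076e-02,
        5.33529266e-02, -4.52669224e-05]), 'ee_pos': array([140.84135812, 608.24676749, 221.65308539]), 'eef_rot': array([[-9.74173494e-01,  2.25799562e-01, -7.48670947e-04],
       [ 2.25800583e-01,  9.74171821e-01, -1.83305041e-03],
       [ 3.15432159e-04, -1.95475946e-03, -9.99998040e-01]]), 'contact_force': array([ 1.08435565,  0.37514056, -0.16255373]), 'wrist_torque': array([-0.05059035, -0.00164312, -0.01345981]), 'grip_force': 0.0, 'gripper_width': 1.0001996596990441}
```

View pics/scene1.png

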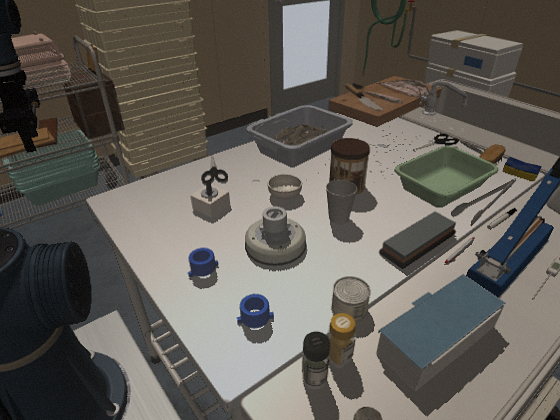

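View pics/top1.png

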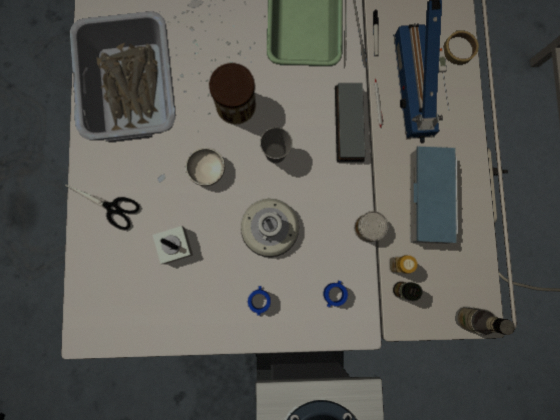

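Scene: white drive base with grey hub at (275,235), white stand with T-key at (211,200), and scissors behind it. Top: base and hub at (269,226), stand and key at (172,245).

Candidates for the hub in the top view: the grey ring on the spindle (269,226), and the blue look-alikes (259,301) and (335,294). I choose the grey ring. Candidates for the key: the black handle on the white stand (172,245), and the scissors' black rings (120,210). I choose the handle on the stand.

Run:
```python
from h import *
c=np.load("top.npy",allow_pickle=True).item()
f=cv2.cvtColor(c["frame"],cv2.COLOR_RGB2BGR)
a=cv2.resize(f[190:262,233:305],(400,400),interpolation=cv2.INTER_CUBIC)
b=cv2.resize(f[218:274,144:200],(400,400),interpolation=cv2.INTER_CUBIC)
cv2.imwrite("pics/crop1.png",cv2.convertScaleAbs(np.hstack([a,b]),alpha=1.3))
P=cloud(c)
def band(lo,hi,x,n):
    v0,v1,u0,u1=x; Q=P[v0:v1,u0:u1].reshape(-1,3); Q=Q[(Q[:,2]>lo)&(Q[:,2]<hi)]
    if len(Q)>5:
        m=Q[:,:2].astype(np.float32); print(n,len(Q),"mean",Q.mean(0).round(1),"circ",np.round(cv2.minEnclosingCircle(m)[0],1),round(cv2.minEnclosingCircle(m)[1],1),"rect",cv2.minAreaRect(m))
B=(190,262,233,305);S=(218,274,144,200)
band(32,46,B,"foot");band(84,110,B,"hub+sp");band(88.5,94,B,"sptop");band(95,105,B,"hubtop")
band(38,48,S,"stand");band(70,84,S,"key");band(46,56,S,"flange")
for n,x in(("bowl",(145,190,185,228)),("cup",(125,165,255,295)),("tin",(205,245,350,392))): band(30,140,x,n)
```

```text
foot 2003 mean [537.1 114.   39.9] circ [538.9 113.6] 74.0 rect ((538.7958984375, 114.06455993652344), (146.2621307373047, 144.44126892089844), 88.92387390136719)
hub+sp 376 mean [538.2 114.   96.4] circ [538.8 113.8] 28.9 rect ((537.9285888671875, 114.44882202148438), (55.777183532714844, 55.645999908447266), 89.25973510742188)
sptop 79 mean [539.2 114.2  91.8] circ [534.5 117. ] 24.4 rect ((536.912841796875, 112.88662719726562), (42.616947174072266, 33.184410095214844), 30.567554473876953)
hubtop 260 mean [538.5 113.6  98.4] circ [538.8 113.8] 28.8 rect ((538.7642211914062, 114.40879821777344), (55.74836349487305, 53.94575881958008), 89.3513412475586)
stand 601 mean [498.1 360.6  45.1] circ [498.9 361.2] 52.7 rect ((498.63250732421875, 361.9013366699219), (76.47705078125, 76.39031219482422), 16.21942901611328)
key 92 mean [498.  360.4  77.3] circ [499.5 361.4] 22.3 rect ((498.6592102050781, 361.8804931640625), (44.637264251708984, 11.859264373779297), 60.13259506225586)
flange 432 mean [497.1 360.2  48.7] circ [498.2 361.9] 50.3 rect ((498.1838073730469, 361.5341796875), (75.19444274902344, 75.63542175292969), 16.232595443725586)
bowl 285 mean [702.  278.7  41.2] circ [698.4 276.9] 50.4 rect ((698.1552124023438, 276.4496154785156), (98.13147735595703, 98.38822174072266), 86.79546356201172)
cup 536 mean [754.2  92.3  70.4] circ [740.9  93.5] 40.7 rect ((740.0532836914062, 93.24250793457031), (78.62428283691406, 79.16143798828125), 42.93994903564453)
tin 743 mean [ 532.1 -145.7   55. ] circ [ 532.5 -147. ] 37.8 rect ((532.6690673828125, -146.9488983154297), (73.45928192138672, 74.32205963134766), 57.81806564331055)
```

View pics/crop1.png

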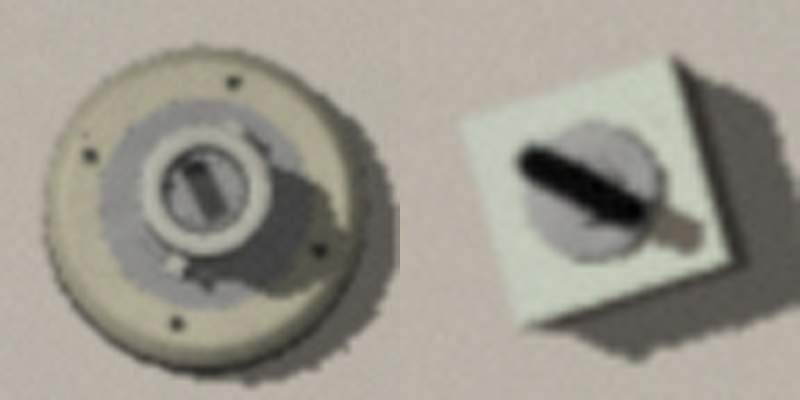

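Crop: the grey hub ring has its tabs at (245,130) and (175,265), a world direction of about -27°. The spindle slot runs (192,165)-(218,215), about +27°. The key handle lies on the stand's flange at about 60°. The measured sizes (foot 74 radius, ring 28.8, stand 76, handle 44.6x11.9) match those given. Both choices are confirmed, so I move to view the spindle up close.

```bash
cat >> h.py <<'E'
from scipy.spatial.transform import Rotation as Ro
def plan(xyz,psi,n,grip,pad=True):
    """rows of n steps, straight line, tool down, tool y along world angle psi (deg)"""
    s=arm.sense(); R=np.array(s["eef_rot"]); p=np.array(s["ee_pos"]); a=np.radians(psi)
    T=np.array([[-np.sin(a),np.cos(a),0],[np.cos(a),np.sin(a),0],[0,0,-1]])
    w=Ro.from_matrix(R.T@T).as_rotvec(); print("t",s["time_s"],"p",p.round(1),"psi",np.degrees(np.arctan2(R[1,1],R[0,1])).round(2))
    d=(np.array(xyz)-p)/n/1000; rows=[]
    for k in range(n):
        Rk=R@Ro.from_rotvec(w*k/n).as_matrix(); t=Rk.T@d; r=np.degrees(w/n)
        rows.append(" ".join(f"{v:.4f}" for v in t)+" "+" ".join(f"{v:.2f}" for v in r)+f" {grip}")
    while pad and len(rows)%8: rows.append(f"0 0 0 0 0 0 {grip}")
    for i in range(0,len(rows),8): print("; ".join(rows[i:i+8]))
E
python3 -c "
from h import *
plan((538.8,113.8,230),0,13,0)"
```

```text
t 0.1 p [140.8 608.2 221.7] psi 76.95
-0.0384 -0.0301 -0.0006 -0.01 0.00 5.92 0; -0.0413 -0.0260 -0.0006 -0.01 0.00 5.92 0; -0.0438 -0.0216 -0.0006 -0.01 0.00 5.92 0; -0.0458 -0.0170 -0.0006 -0.01 0.00 5.92 0; -0.0473 -0.0122 -0.0006 -0.01 0.00 5.92 0; -0.0483 -0.0072 -0.0006 -0.01 0.00 5.92 0; -0.0488 -0.0022 -0.0006 -0.01 0.00 5.92 0; -0.0487 0.0028 -0.0006 -0.01 0.00 5.92 0
-0.0482 0.0078 -0.0006 -0.01 0.00 5.92 0; -0.0471 0.0128 -0.0006 -0.01 0.00 5.92 0; -0.0456 0.0176 -0.0006 -0.01 0.00 5.92 0; -0.0435 0.0222 -0.0006 -0.01 0.00 5.92 0; -0.0410 0.0265 -0.0006 -0.01 0.00 5.92 0; 0 0 0 0 0 0 0; 0 0 0 0 0 0 0; 0 0 0 0 0 0 0
```

Request:
servo_tool:
  series: "-0.038 -0.030 -0.0006 0 0 5.9 0; -0.041 -0.026 -0.0006 0 0 5.9 0; -0.044 -0.022 -0.0006 0 0 5.9 0; -0.046 -0.017 -0.0006 0 0 5.9 0; -0.047 -0.012 -0.0006 0 0 5.9 0; -0.048 -0.007 -0.0006 0 0 5.9 0; -0.049 -0.002 -0.0006 0 0 5.9 0; -0.049 0.003 -0.0006 0 0 5.9 0"

```text
time_s: 1.1
ee_pos: [387.0, 303.8, 227.2]
eef_rot: [[-0.493, 0.87, -0.0], [0.87, 0.493, -0.0], [0.0, -0.0, -1.0]]
contact_force: [0.2, 0.6, -0.4]
gripper_width: 0.999
grip_force: 0.0
```

Request:
servo_tool:
  series: "-0.048 0.008 -0.0006 0 0 5.9 0; -0.047 0.013 -0.0006 0 0 5.9 0; -0.046 0.018 -0.0006 0 0 5.9 0; -0.0435 0.022 -0.0006 0 0 5.9 0; -0.041 0.0265 -0.0006 0 0 5.9 0; 0 0 0 0 0 0 0; 0 0 0 0 0 0 0; 0 0 0 0 0 0 0"

```text
time_s: 2.1
ee_pos: [539.4, 116.6, 230.1]
eef_rot: [[-0.006, 1.0, -0.001], [1.0, 0.006, 0.0], [0.0, -0.001, -1.0]]
contact_force: [0.2, -0.4, 0.2]
gripper_width: 0.999
grip_force: 0.0
```

Run:
```python
from h import *
c=arm.capture("wrist"); np.save("w1.npy",c,allow_pickle=True)
cv2.imwrite("pics/w1.png",cv2.cvtColor(c["frame"],cv2.COLOR_RGB2BGR))
R=np.array(c["R"]); print(-R.T@c["t"],R.round(2).tolist())
P=cloud(c);Q=P.reshape(-1,3)
for lo,hi in((90,94.5),(95,102),(37,43),(50,54)):
    m=Q[(Q[:,2]>lo)&(Q[:,2]<hi)&(np.hypot(Q[:,0]-539,Q[:,1]-114)<82)]
    if len(m)>9: print(lo,len(m),m.mean(0).round(1),cv2.minEnclosingCircle(m[:,:2].astype(np.float32)),cv2.minAreaRect(m[:,:2].astype(np.float32)))
plan((538.8,113.8,65),0,6,0)
```

```text
[539.66827067 199.46806049 391.68085933] [[1.0, 0.01, -0.0], [0.01, -0.95, 0.3], [0.0, -0.3, -0.95]]
90 759 [540.  115.2  91.6] ((541.7554931640625, 120.6520004272461), 28.169601440429688) ((541.1788940429688, 121.01403045654297), (47.500022888183594, 47.79304122924805), 37.52667236328125)
95 1642 [540.4 115.5  97.2] ((540.4223022460938, 114.54421997070312), 28.84093475341797) ((540.7144165039062, 114.5483627319336), (57.02906799316406, 56.369873046875), 88.25820922851562)
37 8122 [540.7 122.7  39.5] ((539.8075561523438, 114.91222381591797), 68.93549346923828) ((540.2657470703125, 114.56831359863281), (135.79933166503906, 135.9835205078125), 73.41520690917969)
50 407 [540.4 134.1  51.4] ((540.6319580078125, 114.48236083984375), 33.54496383666992) ((543.14111328125, 123.25145721435547), (47.69950485229492, 64.6999740600586), 72.85597229003906)
t 2.15 p [539.6 116.7 230.2] psi 0.35
-0.0005 -0.0001 0.0275 -0.01 -0.00 0.06 0; -0.0005 -0.0001 0.0275 -0.01 -0.00 0.06 0; -0.0005 -0.0001 0.0275 -0.01 -0.00 0.06 0; -0.0005 -0.0001 0.0275 -0.01 -0.00 0.06 0; -0.0005 -0.0001 0.0275 -0.01 -0.00 0.06 0; -0.0005 -0.0001 0.0275 -0.01 -0.00 0.06 0; 0 0 0 0 0 0 0; 0 0 0 0 0 0 0
```

View pics/w1.png

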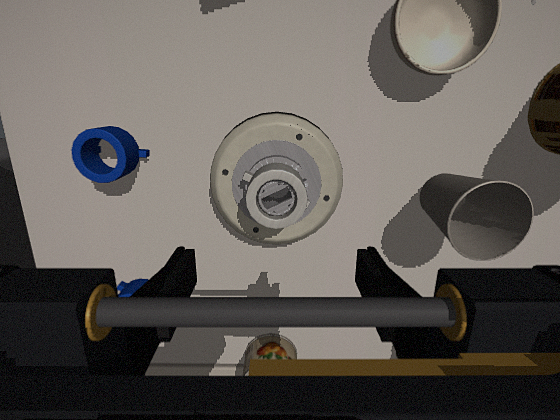

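Wrist picture: base at (276,180), hub ring at (277,198), slot running (262,207)-(291,190) at about 30°, one tab near (249,178). The blue hubs are at the left. I rectify a patch to get the angles precisely.

Run:
```python
from h import *
c=np.load("w1.npy",allow_pickle=True).item()
def rect(z,half,n=400):
    g=np.linspace(-half,half,n); X,Y=np.meshgrid(540.2+g,114.5-g) # col=+x,row=-y
    W=np.stack([X,Y,np.full_like(X,z)],-1).reshape(-1,1,3)
    R=np.array(c["R"]); uv,_=cv2.projectPoints(W,cv2.Rodrigues(R)[0],np.array(c["t"],float),K(c),np.array(c["dist_coeffs"]))
    m=uv.reshape(n,n,2).astype(np.float32)
    return cv2.remap(c["frame"],m[...,0],m[...,1],cv2.INTER_LINEAR)
a=rect(92,22);b=rect(62,44)
cv2.imwrite("pics/w1r.png",cv2.convertScaleAbs(cv2.cvtColor(np.hstack([a,b]),cv2.COLOR_RGB2BGR),alpha=1.5))
g=cv2.cvtColor(a,cv2.COLOR_RGB2GRAY); y,x=np.mgrid[:400,:400]; inn=np.hypot(x-200,y-200)<160
for th in(50,60,70,80):
    m=((g<th)&inn).astype(np.uint8); n,l,s,ce=cv2.connectedComponentsWithStats(m)
    if n>1:
        i=1+s[1:,4].argmax(); r=cv2.minAreaRect(np.argwhere(l==i)[:,::-1].astype(np.float32)); print(th,np.array(r[0])*.11-22,np.array(r[1])*.11,"img angle",r[2])
```

```text
50 [ 0.51640381 -0.06546188] [ 8.55441513 27.66599365] img angle 74.82708740234375
60 [ 0.5693158  -0.26056183] [ 9.82830597 27.89981583] img angle 70.46334838867188
70 [ 3.41396454 -3.65494705] [30.71962494 26.21221649] img angle 16.62786293029785
80 [ 0.03461166 -1.0383432 ] [35.0851828  33.00733826] img angle 1.9091522693634033
```

View pics/w1r.png

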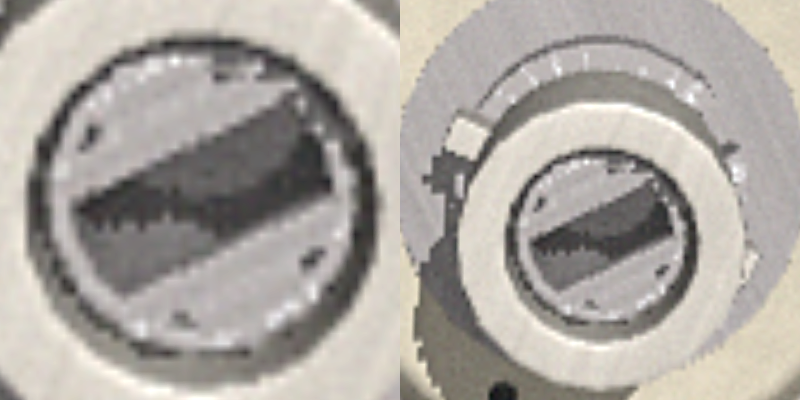

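Left patch (z=92): the slot edges run (75,205)-(295,90), so the slot is at 27.6° and its centre at about (540.6,114.9). Right patch: tabs at (468,135) and (748,262), about -25°. The hub needs about +53°. I descend and grip the ring.

```bash
python3 -c "
from h import *
plan((540.5,114.7,66),0,7,0)"
```

```text
t 2.15 p [539.6 116.7 230.2] psi 0.35
-0.0003 0.0002 0.0235 -0.01 -0.00 0.05 0; -0.0003 0.0002 0.0235 -0.01 -0.00 0.05 0; -0.0003 0.0001 0.0235 -0.01 -0.00 0.05 0; -0.0003 0.0001 0.0235 -0.01 -0.00 0.05 0; -0.0003 0.0001 0.0235 -0.01 -0.00 0.05 0; -0.0003 0.0001 0.0235 -0.01 -0.00 0.05 0; -0.0003 0.0001 0.0235 -0.01 -0.00 0.05 0; 0 0 0 0 0 0 0
```

Request:
servo_tool:
  series: "-0.002 0.001 0.024 0 0 0.3 0; 0 0 0.024 0 0 0 0; 0 0 0.024 0 0 0 0; 0 0 0.024 0 0 0 0; 0 0 0.024 0 0 0 0; 0 0 0.024 0 0 0 0; 0 0 0.020 0 0 0 0; 0 0 0 0 0 0 0"

```text
time_s: 3.15
ee_pos: [540.0, 114.5, 65.2]
eef_rot: [[-0.001, 1.0, -0.004], [1.0, 0.001, -0.0], [-0.0, -0.004, -1.0]]
contact_force: [0.4, -0.2, -0.1]
gripper_width: 1.002
grip_force: 0.0
```

Request:
servo_tool:
  series: "0 0 0 0 0 0 0.2; 0 0 0 0 0 0 0.3; 0 0 0 0 0 0 0.6; 0 0 0 0 0 0 0.6; 0 0 0 0 0 0 0.6; 0 0 0 0 0 0 0.6; 0 0 0 0 0 0 0.6; 0 0 0 0 0 0 0.6"

```text
time_s: 4.15
ee_pos: [540.9, 113.7, 66.9]
eef_rot: [[0.001, 1.0, -0.001], [1.0, -0.001, -0.0], [-0.0, -0.001, -1.0]]
contact_force: [-2.3, -0.3, 6.3]
gripper_width: 0.668
grip_force: 30.0
```

Request:
servo_tool:
  series: "0 0 0 0 0 -7.5 0.6; 0 0 0 0 0 -7.5 0.6; 0 0 0 0 0 -7.5 0.6; 0 0 0 0 0 -7.5 0.6; 0 0 0 0 0 -7.5 0.6; 0 0 0 0 0 -7.5 0.6; 0 0 0 0 0 -7.5 0.6; 0 0 0 0 0 0 0.6"

```text
time_s: 5.15
ee_pos: [541.7, 113.6, 66.2]
eef_rot: [[-0.792, 0.611, -0.0], [0.611, 0.792, -0.0], [-0.0, -0.0, -1.0]]
contact_force: [0.2, -0.3, 0.2]
gripper_width: 0.663
grip_force: 30.0
```

Request:
servo_tool:
  series: "0 0 0 0 0 0 0.6; 0 0 0 0 0 0 0.2; 0 0 0 0 0 0 0.1; 0 0 0 0 0 0 0; 0 0 0 0 0 0 0; 0 0 -0.05 0 0 0 0; 0 0 -0.05 0 0 0 0; 0 0 0 0 0 0 0"

```text
time_s: 6.15
ee_pos: [544.8, 113.8, 170.4]
eef_rot: [[-0.793, 0.609, 0.01], [0.609, 0.793, 0.0], [-0.008, 0.006, -1.0]]
contact_force: [0.6, 0.6, -0.7]
gripper_width: 0.999
grip_force: 0.0
```

```bash
cat > look.py <<'E'
from h import *
import sys
c=arm.capture("wrist"); t=arm.capture("top")
for n,q in(("wrist",c),("top",t)):
    Q=cloud(q).reshape(-1,3); r=np.hypot(Q[:,0]-540.3,Q[:,1]-114.6)
    m=Q[(r>20)&(r<29)&(Q[:,2]>75)&(Q[:,2]<130)]; print(n,"ring z",np.percentile(m[:,2],[10,50,90]).round(1) if len(m) else 0,len(m))
def rect(c,z,half,x0=540.3,y0=114.6,n=400):
    g=np.linspace(-half,half,n); X,Y=np.meshgrid(x0+g,y0-g)
    W=np.stack([X,Y,np.full_like(X,z)],-1).reshape(-1,1,3)
    uv,_=cv2.projectPoints(W,cv2.Rodrigues(np.array(c["R"]))[0],np.array(c["t"],float),K(c),np.array(c["dist_coeffs"]))
    m=uv.reshape(n,n,2).astype(np.float32)
    return cv2.remap(c["frame"],m[...,0],m[...,1],cv2.INTER_LINEAR)
if len(sys.argv)>1: cv2.imwrite(sys.argv[1],cv2.convertScaleAbs(cv2.cvtColor(np.hstack([rect(c,60,44),rect(t,60,44)]),cv2.COLOR_RGB2BGR),alpha=1.5))
s=arm.sense(); print(s["ee_pos"],s["time_s"])
E
python3 look.py pics/l1.png
```

```text
wrist ring z [86.5 94.8 96.7] 2445
top ring z [91.6 96.4 98.7] 60
[541.57754813 113.6526256  166.71322312] 6.25
```

View pics/l1.png

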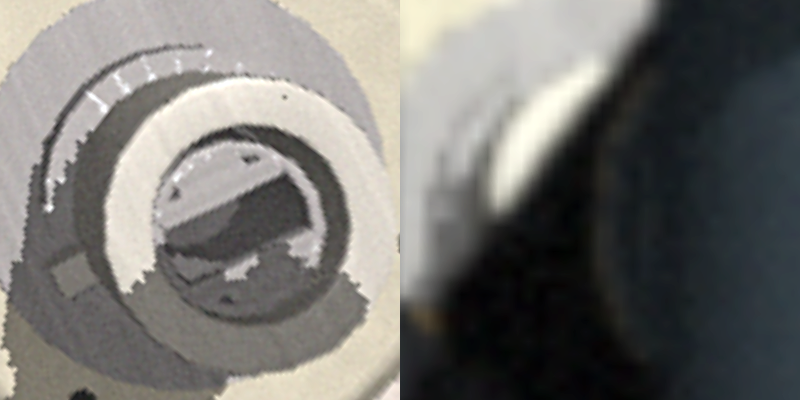

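Wrist picture (left): the hub is still high. One tab is at (58,286), about 29.6°, and the slot appears nearer 21-25°, though the arm was still moving. I take another look at rest.

```bash
cat >> look.py <<'E'
if len(sys.argv)>2: cv2.imwrite(sys.argv[2],cv2.convertScaleAbs(cv2.cvtColor(np.hstack([rect(c,92,22),rect(c,64,44)]),cv2.COLOR_RGB2BGR),alpha=1.8))
E
python3 look.py /tmp/x.png pics/l2.png
```

```text
wrist ring z [86.4 94.7 96.8] 2508
top ring z [89.7 96.5 99.4] 46
[540.49656501 113.61174198 165.19622315] 6.35
```

View pics/l2.png

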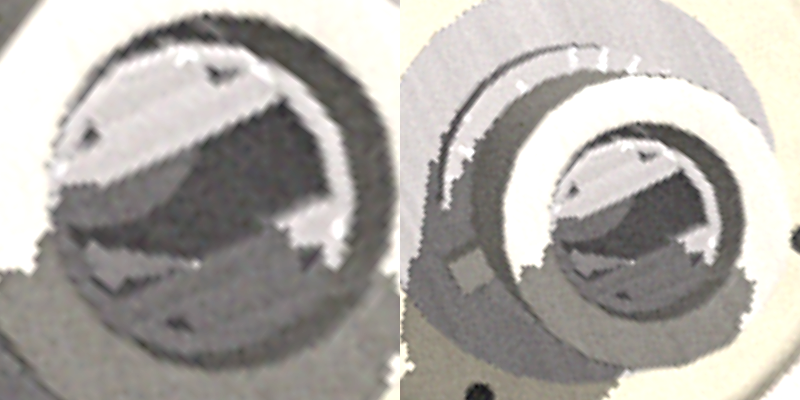

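Slot edge (130,170)-(275,98) gives about 27°. The tab's outer end at (454,278) gives about 28°. So the hub is aligned and needs a light push and wiggle. I regrip and press.

Request:
servo_tool:
  series: "0.0008 0.0007 0.03 0 0 0 0; 0 0 0.03 0 0 0 0; 0 0 0.025 0 0 0 0; 0 0 0.014 0 0 0 0.1; 0 0 0 0 0 0 0.25; 0 0 0 0 0 0 0.3; 0 0 0 0 0 0 0.6; 0 0 0 0 0 0 0.6"

```text
time_s: 7.35
ee_pos: [541.9, 114.8, 68.2]
eef_rot: [[-0.793, 0.609, 0.002], [0.609, 0.793, 0.0], [-0.001, 0.001, -1.0]]
contact_force: [0.6, -0.5, 0.4]
gripper_width: 0.672
grip_force: 29.5
```

Request:
servo_tool:
  series: "0 0 0.002 0 0 0 0.6; 0 0 0.002 0 0 1 0.6; 0 0 0 0 0 1 0.6; 0 0 0 0 0 1 0.6; 0 0 0 0 0 0 0.6; 0 0 0 0 0 0 0.6; 0 0 0 0 0 0 0.6; 0 0 0 0 0 0 0.6"

```text
time_s: 8.35
ee_pos: [541.4, 114.8, 63.6]
eef_rot: [[-0.76, 0.65, -0.0], [0.65, 0.76, 0.0], [0.0, 0.0, -1.0]]
contact_force: [-1.4, 1.2, 5.3]
gripper_width: 0.672
grip_force: 29.3
```

Request:
servo_tool:
  series: "0 0 0.002 0 0 0 0.6; 0 0 0.002 0 0 0 0.6; 0 0 0 0 0 0 0.6; 0 0 0 0 0 -1 0.6; 0 0 0 0 0 -1 0.6; 0 0 0 0 0 0 0.6; 0 0 0 0 0 0 0.6; 0 0 0 0 0 0 0.6"

```text
time_s: 9.35
ee_pos: [541.3, 114.0, 60.8]
eef_rot: [[-0.782, 0.624, 0.0], [0.624, 0.782, -0.001], [-0.001, -0.001, -1.0]]
contact_force: [-4.4, -3.3, 14.4]
gripper_width: 0.663
grip_force: 29.9
```

Request:
servo_tool:
  series: "0 0 0 0 0 0 0.3; 0 0 -0.002 0 0 0 0.1; 0 0 -0.02 0 0 0 0; 0 0 -0.04 0 0 0 0; 0 0 -0.04 0 0 0 0; 0 0 0 0 0 0 0; 0 0 0 0 0 0 0; 0 0 0 0 0 0 0"

```text
time_s: 10.35
ee_pos: [540.4, 114.7, 159.8]
eef_rot: [[-0.782, 0.623, -0.003], [0.623, 0.782, -0.0], [0.003, -0.002, -1.0]]
contact_force: [-0.0, 0.4, 0.6]
gripper_width: 0.999
grip_force: 0.0
```

```bash
python3 look.py /tmp/x.png pics/l3.png
```

```text
wrist ring z [87.4 89.2 90.2] 2450
top ring z [87.2 90.2 93.3] 33
[540.6517858  114.65118147 159.9723363 ] 10.45
```

View pics/l3.png

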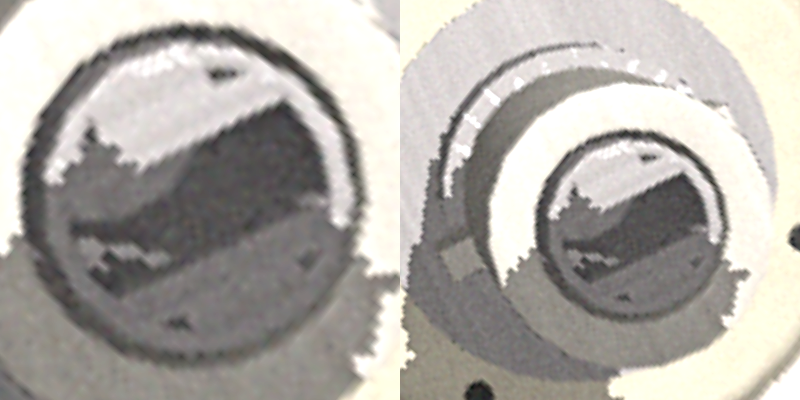

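Hub home: the ring's top is at 89-90 mm, concentric, with an even gap. The slot's lower edge (120,297)-(325,197) gives about 26.5°. Next, the key.

```bash
python3 -c "
from h import *
plan((500,362.5,160),-29,10,0)"
```

```text
t 10.45 p [540.7 114.7 160. ] psi 51.44
0.0186 0.0168 0.0000 -0.02 -0.00 8.04 0; 0.0208 0.0141 0.0000 -0.02 -0.00 8.04 0; 0.0226 0.0110 0.0000 -0.02 -0.00 8.04 0; 0.0239 0.0078 0.0000 -0.02 -0.00 8.04 0; 0.0247 0.0043 0.0000 -0.02 -0.00 8.04 0; 0.0251 0.0008 0.0000 -0.02 -0.00 8.04 0; 0.0250 -0.0027 0.0000 -0.02 -0.00 8.04 0; 0.0244 -0.0062 0.0000 -0.02 -0.00 8.04 0
0.0232 -0.0095 0.0000 -0.02 -0.00 8.04 0; 0.0217 -0.0127 0.0000 -0.02 -0.00 8.04 0; 0 0 0 0 0 0 0; 0 0 0 0 0 0 0; 0 0 0 0 0 0 0; 0 0 0 0 0 0 0; 0 0 0 0 0 0 0; 0 0 0 0 0 0 0
```

Request:
servo_tool:
  series: "0.0186 0.0168 0 0 0 8 0; 0.0208 0.014 0 0 0 8 0; 0.0226 0.011 0 0 0 8 0; 0.024 0.0078 0 0 0 8 0; 0.0247 0.0043 0 0 0 8 0; 0.025 0.0008 0 0 0 8 0; 0.025 -0.0027 0 0 0 8 0; 0.0244 -0.0062 0 0 0 8 0"

```text
time_s: 11.45
ee_pos: [507.6, 313.4, 160.3]
eef_rot: [[0.222, 0.975, -0.002], [0.975, -0.222, -0.001], [-0.001, -0.001, -1.0]]
contact_force: [-0.0, 0.2, 0.0]
gripper_width: 0.999
grip_force: 0.0
```

Request:
servo_tool:
  series: "0.0232 -0.0095 0 0 0 8 0; 0.0217 -0.0127 0 0 0 8 0; 0 0 0 0 0 0 0; 0 0 0 0 0 0 0; 0 0 0 0 0 0 0; 0 0 0 0 0 0 0; 0 0 0 0 0 0 0; 0 0 0 0 0 0 0"

```text
time_s: 12.45
ee_pos: [499.8, 362.1, 161.5]
eef_rot: [[0.478, 0.878, 0.0], [0.878, -0.478, 0.0], [0.0, 0.0, -1.0]]
contact_force: [0.3, -0.5, -0.4]
gripper_width: 1.001
grip_force: 0.0
```

Run:
```python
from h import *
c=arm.capture("wrist"); P=cloud(c); Q=P.reshape(-1,3); r=np.hypot(Q[:,0]-500,Q[:,1]-362)
g=c["frame"].max(2).ravel()
for n,m in(("stand",(Q[:,2]>42)&(Q[:,2]<47.5)&(r<57)),("keytop",(Q[:,2]>74)&(Q[:,2]<84)&(r<30)),("flange",(Q[:,2]>48.5)&(Q[:,2]<53)&(r<30))):
    q=Q[m][:,:2].astype(np.float32)
    if len(q)>9: print(n,len(q),cv2.minAreaRect(q),cv2.minEnclosingCircle(q))
b=c["frame"].copy(); cv2.imwrite("pics/k1.png",cv2.cvtColor(b,cv2.COLOR_RGB2BGR))
plan((500.3,362.5,54),-29,5,0)
```

```text
stand 4882 ((499.860107421875, 362.667236328125), (76.48167419433594, 76.37039184570312), 16.12215232849121) ((500.2545166015625, 362.84716796875), 53.194610595703125)
keytop 735 ((500.52056884765625, 363.25), (42.14085388183594, 11.718461036682129), 61.051151275634766) ((500.6046142578125, 363.0869140625), 21.291748046875)
flange 1236 ((500.4437255859375, 363.98052978515625), (45.31697082519531, 46.589988708496094), 63.47312545776367) ((500.05828857421875, 362.9481201171875), 23.802597045898438)
t 12.5 p [499.7 362.2 161.4] psi -28.56
0.0001 0.0001 0.0215 0.00 -0.00 0.09 0; 0.0001 0.0001 0.0215 0.00 -0.00 0.09 0; 0.0001 0.0001 0.0215 0.00 -0.00 0.09 0; 0.0001 0.0001 0.0215 0.00 -0.00 0.09 0; 0.0001 0.0001 0.0215 0.00 -0.00 0.09 0; 0 0 0 0 0 0 0; 0 0 0 0 0 0 0; 0 0 0 0 0 0 0
```

View pics/k1.png

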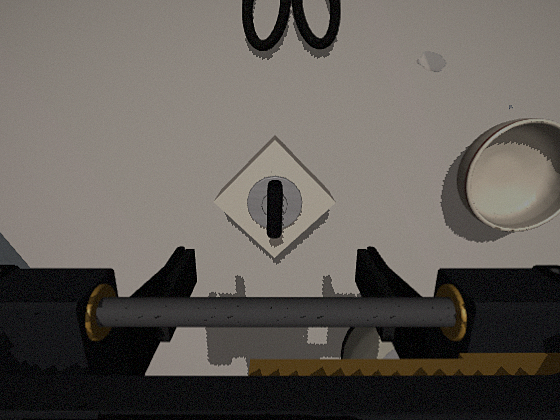

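Wrist picture: the T-key handle is centred at (274,209) on the stand, between the fingers and aligned. The scissors are well clear at the top. Measured key position is (500.3,362.8), handle at 61°. I descend and grip.

Request:
servo_tool:
  series: "0.0009 0.0002 0.025 0 0 0.4 0; 0 0 0.025 0 0 0 0; 0 0 0.025 0 0 0 0; 0 0 0.02 0 0 0 0; 0 0 0.0125 0 0 0 0; 0 0 0 0 0 0 0; 0 0 0 0 0 0 0.5; 0 0 0 0 0 0 0.9"

```text
time_s: 13.5
ee_pos: [500.9, 363.4, 54.8]
eef_rot: [[0.484, 0.875, 0.002], [0.875, -0.484, 0.001], [0.002, 0.001, -1.0]]
contact_force: [0.0, -0.4, 0.2]
gripper_width: 0.853
grip_force: 0.0
```

Request:
servo_tool:
  series: "0 0 0 0 0 0 1; 0 0 0 0 0 0 1; 0 0 0 0 0 0 1; 0 0 0 0 0 0 1; 0 0 0 0 0 0 1; 0 0 0 0 0 0 1; 0 0 0 0 0 0 1; 0 0 0 0 0 0 1"

```text
time_s: 14.5
ee_pos: [500.1, 363.0, 53.8]
eef_rot: [[0.484, 0.875, -0.0], [0.875, -0.484, -0.0], [-0.0, -0.0, -1.0]]
contact_force: [-0.6, 0.0, 0.5]
gripper_width: 0.134
grip_force: 30.0
```

Request:
servo_tool:
  series: "0 0 -0.01 0 0 0 1; 0 0 -0.02 0 0 0 1; 0 0 -0.03 0 0 0 1; 0 0 -0.03 0 0 0 1; 0 0 -0.02 0 0 0 1; 0 0 0 0 0 0 1; 0 0 0 0 0 0 1; 0 0 0 0 0 0 1"

```text
time_s: 15.5
ee_pos: [499.5, 362.6, 162.6]
eef_rot: [[0.484, 0.875, -0.002], [0.875, -0.484, -0.001], [-0.002, -0.001, -1.0]]
contact_force: [0.6, 0.1, -2.4]
gripper_width: 0.133
grip_force: 30.0
```

```bash
python3 -c "
from h import *
plan((540.4,114.6,140),-63.3,12,1)
print(arm.sense()['gripper_width'])"
```

```text
t 15.5 p [499.5 362.6 162.6] psi -28.95
-0.0164 0.0130 0.0019 -0.00 0.01 2.86 1; -0.0158 0.0138 0.0019 -0.00 0.01 2.86 1; -0.0151 0.0146 0.0019 -0.00 0.01 2.86 1; -0.0143 0.0153 0.0019 -0.00 0.01 2.86 1; -0.0135 0.0160 0.0019 -0.00 0.01 2.86 1; -0.0127 0.0166 0.0019 -0.00 0.01 2.86 1; -0.0119 0.0173 0.0019 -0.00 0.01 2.86 1; -0.0110 0.0178 0.0019 -0.00 0.01 2.86 1
-0.0101 0.0184 0.0019 -0.00 0.01 2.86 1; -0.0092 0.0188 0.0019 -0.00 0.01 2.86 1; -0.0082 0.0193 0.0019 -0.00 0.01 2.86 1; -0.0072 0.0197 0.0019 -0.00 0.01 2.86 1; 0 0 0 0 0 0 1; 0 0 0 0 0 0 1; 0 0 0 0 0 0 1; 0 0 0 0 0 0 1
0.1334735843513004
```

Request:
servo_tool:
  series: "-0.0164 0.013 0.002 0 0 2.86 1; -0.0158 0.0138 0.002 0 0 2.86 1; -0.015 0.0146 0.002 0 0 2.86 1; -0.0143 0.0153 0.002 0 0 2.86 1; -0.0135 0.016 0.002 0 0 2.86 1; -0.0127 0.0166 0.002 0 0 2.86 1; -0.0119 0.0173 0.002 0 0 2.86 1; -0.011 0.0178 0.002 0 0 2.86 1"

```text
time_s: 16.5
ee_pos: [527.9, 196.3, 147.8]
eef_rot: [[0.788, 0.615, 0.0], [0.615, -0.788, -0.0], [0.0, 0.0, -1.0]]
contact_force: [0.5, 0.3, -1.7]
gripper_width: 0.138
grip_force: 30.0
```

Request:
servo_tool:
  series: "-0.01 0.0184 0.002 0 0 2.86 1; -0.0092 0.0188 0.002 0 0 2.86 1; -0.0082 0.0193 0.002 0 0 2.86 1; -0.0072 0.0197 0.002 0 0 2.86 1; 0 0 0 0 0 0 1; 0 0 0 0 0 0 1; 0 0 0 0 0 0 1; 0 0 0 0 0 0 1"

```text
time_s: 17.5
ee_pos: [541.2, 115.7, 139.9]
eef_rot: [[0.893, 0.451, 0.0], [0.451, -0.893, 0.0], [0.0, -0.0, -1.0]]
contact_force: [-0.2, -0.7, -1.0]
gripper_width: 0.136
grip_force: 30.0
```

Run:
```python
from h import *
c=arm.capture("wrist"); Q=cloud(c).reshape(-1,3)
for _ in range(3):
    s=arm.sense(); print(s["ee_pos"].round(2),s["time_s"])
r=np.hypot(Q[:,0]-540.4,Q[:,1]-114.6)
for lo,hi in((128,140),(158,170),(150,158),(145,180)):
    q=Q[(Q[:,2]>lo)&(Q[:,2]<hi)&(r<30)]
    if len(q)>9: print(lo,len(q),q[:,2].mean(),cv2.minAreaRect(q[:,:2].astype(np.float32)),cv2.minEnclosingCircle(q[:,:2].astype(np.float32)))
q=Q[(Q[:,2]>84)&(Q[:,2]<94)&(r<31)]; print("hub",cv2.minEnclosingCircle(q[:,:2].astype(np.float32)))
cv2.imwrite("pics/s1.png",cv2.cvtColor(c["frame"],cv2.COLOR_RGB2BGR))
plan((540.4,114.6,101),-63.3,8,1)
```

```text
[541.29 115.61 139.91] 17.55
[541.29 115.61 139.91] 17.55
[541.29 115.61 139.91] 17.55
128 1813 135.3865690505546 ((549.9635620117188, 119.01310729980469), (30.127389907836914, 47.42860412597656), 28.242048263549805) ((542.37744140625, 115.12030029296875), 23.886133193969727)
158 1987 163.1367043706712 ((548.751708984375, 117.62559509277344), (27.169687271118164, 27.60032081604004), 69.16154479980469) ((549.7925415039062, 118.75184631347656), 16.19314956665039)
150 413 154.07161106335926 ((556.0054321289062, 121.95936584472656), (14.212708473205566, 29.51882553100586), 27.432039260864258) ((551.43798828125, 119.58860778808594), 14.759618759155273)
145 3111 162.73296293543564 ((548.4805297851562, 118.38406372070312), (27.648792266845703, 27.405668258666992), 73.10578155517578) ((549.7925415039062, 118.75184631347656), 16.19314956665039)
hub ((540.871337890625, 114.25877380371094), 28.84821891784668)
t 17.55 p [541.3 115.6 139.9] psi -63.22
-0.0002 0.0001 0.0049 -0.00 -0.00 0.01 1; -0.0002 0.0001 0.0049 -0.00 -0.00 0.01 1; -0.0002 0.0001 0.0049 -0.00 -0.00 0.01 1; -0.0002 0.0001 0.0049 -0.00 -0.00 0.01 1; -0.0002 0.0001 0.0049 -0.00 -0.00 0.01 1; -0.0002 0.0001 0.0049 -0.00 -0.00 0.01 1; -0.0002 0.0001 0.0049 -0.00 -0.00 0.01 1; -0.0002 0.0001 0.0049 -0.00 -0.00 0.01 1
```

View pics/s1.png

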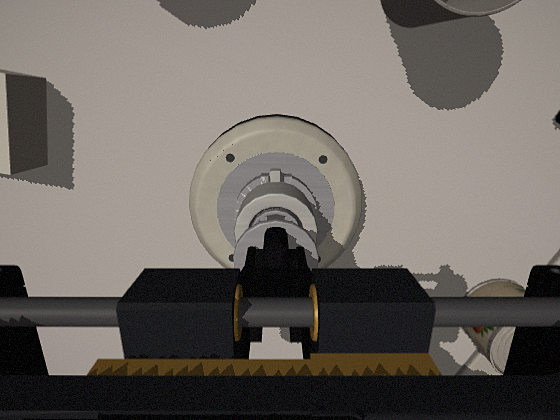

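Wrist picture: the gripped key hangs above the hub at (277,230), handle in line, key upright. The measured flange, TCP and hub centres agree to about 1.5 mm. I correct and lower.

Request:
servo_tool:
  series: "-0.0014 0.0001 0.004 0 0 0 1; 0 0 0.005 0 0 0 1; 0 0 0.005 0 0 0 1; 0 0 0.005 0 0 0 1; 0 0 0.005 0 0 0 1; 0 0 0.004 0 0 0 1; 0 0 0 0 0 0 1; 0 0 0 0 0 0 1"

```text
time_s: 18.55
ee_pos: [540.3, 114.3, 111.9]
eef_rot: [[0.893, 0.45, 0.0], [0.45, -0.893, 0.0], [0.0, 0.0, -1.0]]
contact_force: [0.5, 0.3, -1.2]
gripper_width: 0.134
grip_force: 30.0
```

Request:
servo_tool:
  series: "0 0 0.003 0 0 0 1; 0 0 0.003 0 0 0 1; 0 0 0.003 0 0 0 1; 0 0 0.002 0 0 0 1; 0 0 0.001 0 0 0 1; 0 0 0 0 0 0 1; 0 0 0 0 0 0 1; 0 0 0 0 0 0 1"

```text
time_s: 19.55
ee_pos: [540.1, 114.3, 100.8]
eef_rot: [[0.893, 0.45, 0.0], [0.45, -0.893, -0.0], [0.0, 0.0, -1.0]]
contact_force: [-2.8, -1.1, 6.4]
gripper_width: 0.138
grip_force: 30.0
```

Seated at TCP height 100.8 with light contact, as expected. Quarter turn.

Request:
servo_tool:
  series: "0 0 0 0 0 -8 1; 0 0 0 0 0 -8 1; 0 0 0 0 0 -8 1; 0 0 0 0 0 -8 1; 0 0 0 0 0 -8 1; 0 0 0 0 0 -8 1; 0 0 0 0 0 -8 1; 0 0 0 0 0 -8 1"

```text
time_s: 20.55
ee_pos: [541.0, 114.6, 100.7]
eef_rot: [[-0.017, 1.0, 0.002], [1.0, 0.017, 0.001], [0.0, 0.002, -1.0]]
contact_force: [-0.5, 0.7, 4.0]
gripper_width: 0.131
grip_force: 30.0
```

Request:
servo_tool:
  series: "0 0 0 0 0 -8 1; 0 0 0 0 0 -8 1; 0 0 0 0 0 -8 1; 0 0 0 0 0 -2 1; 0 0 0 0 0 0 1; 0 0 0 0 0 0 1; 0 0 0 0 0 0 0.8; 0 0 0 0 0 0 0.6"

```text
time_s: 21.55
ee_pos: [540.0, 114.3, 99.6]
eef_rot: [[-0.449, 0.893, -0.0], [0.893, 0.449, -0.0], [0.0, -0.0, -1.0]]
contact_force: [-0.2, 0.5, -0.6]
gripper_width: 0.243
grip_force: 0.0
```

Request:
servo_tool:
  series: "0 0 0 0 0 0 0.3; 0 0 0 0 0 0 0.1; 0 0 0 0 0 0 0.1; 0 0 -0.02 0 0 0 0.1; 0 0 -0.03 0 0 0 0; 0 0 -0.03 0 0 0 0; 0 0 -0.02 0 0 0 0; 0 0 0 0 0 0 0"

```text
time_s: 22.55
ee_pos: [541.3, 114.4, 201.4]
eef_rot: [[-0.45, 0.893, 0.004], [0.893, 0.45, 0.0], [-0.002, 0.004, -1.0]]
contact_force: [-0.5, -0.0, -0.7]
gripper_width: 0.993
grip_force: 0.0
```

Run:
```python
from h import *
s=arm.sense(); print(s["ee_pos"].round(1),s["time_s"],s["gripper_width"],s["contact_force"].round(1))
c=arm.capture("wrist"); Q=cloud(c).reshape(-1,3); r=np.hypot(Q[:,0]-540.4,Q[:,1]-114.6)
for n,lo,hi in(("handle",118,132),("flange",94.5,101),("hub",84,92.5)):
    q=Q[(Q[:,2]>lo)&(Q[:,2]<hi)&(r<31)]
    if len(q)>9: print(n,len(q),np.median(q[:,2]),cv2.minAreaRect(q[:,:2].astype(np.float32)),cv2.minEnclosingCircle(q[:,:2].astype(np.float32)))
```

```text
[541.3 114.4 201.4] 22.55 0.9934159530410046 [-0.5 -0.  -0.7]
handle 806 123.69522469141396 ((540.8023681640625, 114.74037170410156), (11.57058048248291, 42.4903450012207), 27.13367462158203) ((541.2102661132812, 114.79044342041016), 21.494770050048828)
flange 1512 96.42120477587076 ((540.6151733398438, 115.02799224853516), (46.65654373168945, 45.341468811035156), 28.925540924072266) ((541.3141479492188, 114.15794372558594), 23.828271865844727)
hub 939 89.24521419026928 ((539.841064453125, 114.80445098876953), (56.86372375488281, 56.11293411254883), 32.185935974121094) ((540.255126953125, 114.35405731201172), 29.038747787475586)
```

The handle is at 117°, 90° from the slot. Its top is at about 124 mm, the flange top at about 97 mm, and the hub is still home.

```bash
python3 -c "
from station import arm
print(arm.job_done())"
```

```text
the job is handed in; nothing more can be done
None
```

The job is handed in, with no verdict returned: the last measurements show the hub home in the keyways and the T-key seated and a quarter turn from the slot, with the gripper open and about 100 mm above it; the arm stayed clear of the cup, bowl and tin.

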